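# Rack the sanding sleeves by size

## Task

The sanding is done: put the four sanding sleeves away on their rack, in order of size from the small end of the board to the big end. Each sleeve goes upright over the post that was turned for it, all the way down onto the board, and is let go.

Things in the scene. Friction and masses are not known exactly. Their poses are not given: they have to be found in the camera images.
- rack: fixed sleeve rack: a dark wooden board with round ends, 251 mm long, 18 mm thick, 36 mm wide at the small end and 72 mm at the big end, flat on the bench, with four pale wooden posts in a row; it may lie turned any way round. Origin: underside of the board, on the line of the posts; x runs along the row towards the big end, z up
- sleeve_small: the smallest sanding sleeve: a stiff open tube, red-brown abrasive outside, pale cardboard inside, 24 mm outside diameter, 18 mm bore, 50 mm long, standing on end on the bench at the start. Origin: centre of its lower end; z along the tube, up
- sleeve_medium: the second smallest sanding sleeve: a stiff open tube, red-brown abrasive outside, pale cardboard inside, 34 mm outside diameter, 28 mm bore, 50 mm long, standing on end on the bench at the start. Origin: centre of its lower end; z along the tube, up
- sleeve_large: the second largest sanding sleeve: a stiff open tube, red-brown abrasive outside, pale cardboard inside, 46 mm outside diameter, 40 mm bore, 50 mm long, standing on end on the bench at the start. Origin: centre of its lower end; z along the tube, up
- sleeve_xlarge: the largest sanding sleeve: a stiff open tube, red-brown abrasive outside, pale cardboard inside, 60 mm outside diameter, 54 mm bore, 50 mm long, standing on end on the bench at the start. Origin: centre of its lower end; z along the tube, up
- post_small: the smallest post, 12 mm in diameter, 40 mm tall above the board, its top 9 mm bevelled, on a flush round cork-coloured pad 24 mm across, at x = -107 mm, y = 0 on the rack. Origin: centre of its foot on the board's top face, 18 mm above the bench; z up, x as the rack's. The smallest sleeve fits over it with 3 mm free all round; standing on the board, its top is 10 mm above the post's
- post_medium: the second smallest post, 22 mm in diameter, 40 mm tall above the board, its top 9 mm bevelled, on a flush round cork-coloured pad 34 mm across, at x = -53 mm, y = 0 on the rack. Origin: centre of its foot on the board's top face, 18 mm above the bench; z up, x as the rack's. The second smallest sleeve fits over it with 3 mm free all round; standing on the board, its top is 10 mm above the post's
- post_large: the second largest post, 34 mm in diameter, 40 mm tall above the board, its top 9 mm bevelled, on a flush round cork-coloured pad 46 mm across, at x = 12 mm, y = 0 on the rack. Origin: centre of its foot on the board's top face, 18 mm above the bench; z up, x as the rack's. The second largest sleeve fits over it with 3 mm free all round; standing on the board, its top is 10 mm above the post's
- post_xlarge: the largest post, 48 mm in diameter, 40 mm tall above the board, its top 9 mm bevelled, on a flush round cork-coloured pad 60 mm across, at x = 90 mm, y = 0 on the rack. Origin: centre of its foot on the board's top face, 18 mm above the bench; z up, x as the rack's. The largest sleeve fits over it with 3 mm free all round; standing on the board, its top is 10 mm above the post's

How it is judged:
At the end, for the whole second after the job is handed in: Every sleeve stands upright (within 0.1 rad) over its own post (smallest sleeve on the smallest post and so on; axes within 7 mm), with its lower end on the board (within 4 mm), released and at rest (horizontal distance between sleeve_small and post_small below 0.007 m and z of sleeve_small in the frame of post_small between -0.003 and 0.004 m and angle between each of sleeve_small, sleeve_medium, sleeve_large, sleeve_xlarge's own z axis and vertical below 0.1 rad and linear speed of each of sleeve_small, sleeve_medium, sleeve_large, sleeve_xlarge below 0.02 m/s and horizontal distance between sleeve_medium and post_medium below 0.007 m and z of sleeve_medium in the frame of post_medium between -0.003 and 0.004 m and horizontal distance between sleeve_large and post_large below 0.007 m and z of sleeve_large in the frame of post_large between -0.003 and 0.004 m and horizontal distance between sleeve_xlarge and post_xlarge below 0.007 m and z of sleeve_xlarge in the frame of post_xlarge between -0.003 and 0.004 m); the robot touches nothing.
It also fails if it takes over 96 s, if anything falls off the work surface, if the arm or the gripper's body presses on something with over 40 N, if the wrist force passes 120 N, or if a joint passes its speed limit or range.

## Robot

A 7-joint arm with a two-finger parallel gripper is mounted at the origin on a cart in front of the work surface, level with it; the furniture and walls round the work are solid. World frame = base frame: x ahead of the robot, y to its left, z up, the work surface at z = 0. Lengths are in m, angles in rad, forces in N, time in s.
With the tool pointing down it reaches from about 0.35 to 0.9 m from the base axis. Payload 19.9 kg.
Tool frame: the origin (TCP) lies between the finger pads; the fingertips stand 19 mm ahead of it and the grasp point (between the pads) is the TCP; z points along the fingers, y is the line along which they close (so a half turn about z gives the same grasp; the last joint's range is limited). The gripper opens to 94 mm and grips with 3 to 60 N. Pads are 16 mm wide; open, the fingers measure 119 mm over their backs; the gripper's body (75 mm by 177 mm) begins 78 mm behind the grasp point.
Start: joints at [1.169, 0.417, -0.01, 1.614, 0.005, 1.111, -0.053], TCP at [0.221, -0.585, 0.224] pointing down, gripper open.
Joint ranges: [-2.81, 2.81], [-0.39, 2.02], [-1.27, 1.25], [0.06, 2.57], [-1.19, 4.33], [0.19, 2], [-2.82, 2.82]. Speed limits (rad/s): [1.89, 1.89, 2.39, 2.39, 3.01, 3.01, 3.01].

## Interface

Orientations are given as a 3x3 rotation matrix whose columns are the frame's x, y, z axes.
In Python, from rig import robot gives the robot as it stands. Calls block until the motion is done:
- robot.move_ptp(position, orientation): joint-space move of the TCP to a pose.
- robot.move_linear(position, velocity=0.15, frame=None, threshold=None): straight line of the TCP; frame=None keeps the orientation; velocity is the mean speed in m/s. With threshold (N) it stops when the force on the tool has changed by that much, and returns True; else False.
- robot.goto_joints(angles): joint-space move.
- robot.gripper_to(opening): finger opening in m; the grip force is fixed at half the most; returns when the fingers have stopped.
- robot.pause(seconds).
- robot.ik(position, orientation): joint angles nearest the present ones, or None.
- robot.get_state(): the state.
- robot.grab_frame(name): name is "scene" or "top" or "wrist"; returns the picture (384x512x3 uint8, red, green, blue); there is no depth.
- robot.camera_info(name): a dict with "fx", "fy", "cx", "cy" (pixels), "dist" ([k1, k2, p1, p2, k3] as OpenCV has them; the pictures are not rectified), "rvec" (rotation vector, rad) and "tvec" (3), from world to camera coordinates, as OpenCV has them. Camera axes: x right, y down, z forward; pixel columns grow to the right and rows downward; lengths in m; the calibration is good to about 2 mm. A picture is of the moment at which its call begins: read the wrist's pose just before it. camera_info takes no time and is no camera call; for the wrist camera it gives the pose at the moment of the call.
A pose or a line that the arm cannot do raises robot.PlanningError and nothing moves.
- robot.sign_off(): hands the job in; it is judged then, once.
The state is a dict: "time": time; "qpos": joint angles; "joint_vel": joint speeds; "effort": joint torques, N m; "ee_pos": TCP position; "tool_rot": TCP orientation; "force": force on the tool from outside, world axes, zero at the start; "moment": the same for the moment, N m; "opening": finger opening in m; "grasp_force": force on a finger pad.
Only numpy, scipy, OpenCV 4.12 (cv2) and the standard library are available. Lean on these libraries where they do the work, as an engineer would, in place of code of your own. Each camera call takes 0.05 s, during which the arm holds its last target. There are 200 camera calls.

## Working session

There is one attempt and no reset: what is moved stays moved. The work goes in short steps, each a Python script; the robot and the scene stay as the last script left them, time stands still between calls to the robot, and variables do not carry over. Pictures are saved under pics/ and viewed, at most 14 in all, crops included, and the job is handed in when it is done.

```bash
mkdir -p pics
python3 - <<'E'
from rig import robot
import cv2
for n in("top","scene"):
    f=robot.grab_frame(n); cv2.imwrite(f"pics/{n}0.png",f[:,:,::-1]); c=robot.camera_info(n); print(n,c)
E
```

```text
top {'fx': 420.9805754741954, 'fy': 420.9805754741954, 'cx': 259.2642669064425, 'cy': 191.4049838438212, 'dist': array([-0.12992046,  0.        ,  0.        ,  0.        ,  0.        ]), 'rvec': array([ 2.17181279, -2.18466146,  0.16646581]), 'tvec': array([-0.21365884,  0.49822511,  0.85748005])}
scene {'fx': 463.32394023537427, 'fy': 463.32394023537427, 'cx': 258.54289819709123, 'cy': 184.988931166853, 'dist': array([-0.05858618,  0.        ,  0.        ,  0.        ,  0.        ]), 'rvec': array([ 0.63479516, -2.74085587,  1.03553453]), 'tvec': array([0.37620797, 0.31783671, 0.61610207])}
```

View pics/top0.png

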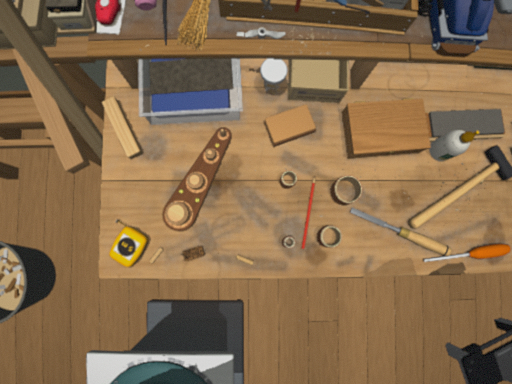

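View pics/scene0.png

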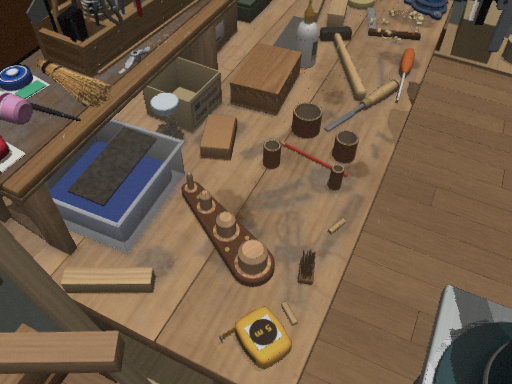

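The top view shows the rack running from its big end at (180,213) to its small end at (224,134). The sleeves are at S (288,242), M (288,179), L (330,236) and XL (347,190), and a red pencil lies between them. I'll enlarge that area.

Run:
```python
import cv2,numpy as np
f=cv2.imread("pics/top0.png")
a=cv2.resize(f[120:240,155:240],None,fx=4.5,fy=4.5,interpolation=cv2.INTER_CUBIC)
b=cv2.resize(f[160:256,270:370],None,fx=4,fy=4,interpolation=cv2.INTER_CUBIC)
b=cv2.copyMakeBorder(b,0,a.shape[0]-b.shape[0],0,0,cv2.BORDER_CONSTANT)
cv2.imwrite("pics/crop.png",np.hstack([a,b]))
for p in[(180,213),(197,182),(224,134),(188,198),(288,172),(347,180),(347,190),(347,202),(330,246),(310,200),(300,215)]:print(p,f[p[1],p[0]],cv2.cvtColor(f,cv2.COLOR_BGR2HSV)[p[1],p[0]])
from rig import robot
s=robot.get_state();print(s['ee_pos'],s['tool_rot'],s['opening'],s['time'])
```

```text
(180, 213) [132 192 221] [ 20 103 221]
(197, 182) [120 178 218] [ 18 115 218]
(224, 134) [47 66 80] [ 17 105  80]
(188, 198) [ 48  80 117] [ 14 150 117]
(288, 172) [ 67  92 102] [ 21  88 102]
(347, 180) [ 57  84 104] [ 17 115 104]
(347, 190) [ 90 119 146] [ 16  98 146]
(347, 202) [114 149 165] [ 21  79 165]
(330, 246) [106 133 145] [ 21  69 145]
(310, 200) [ 44  60 202] [  3 199 202]
(300, 215) [100 138 169] [ 17 104 169]
[ 0.22050475 -0.58447807  0.22388673] [[ 9.35623650e-01  3.52998801e-01 -4.82066853e-04]
 [ 3.52999116e-01 -9.35623133e-01  9.88339951e-04]
 [-1.02150082e-04 -1.09488341e-03 -9.99999395e-01]] 0.0939629081673274 0.1
```

View pics/crop.png

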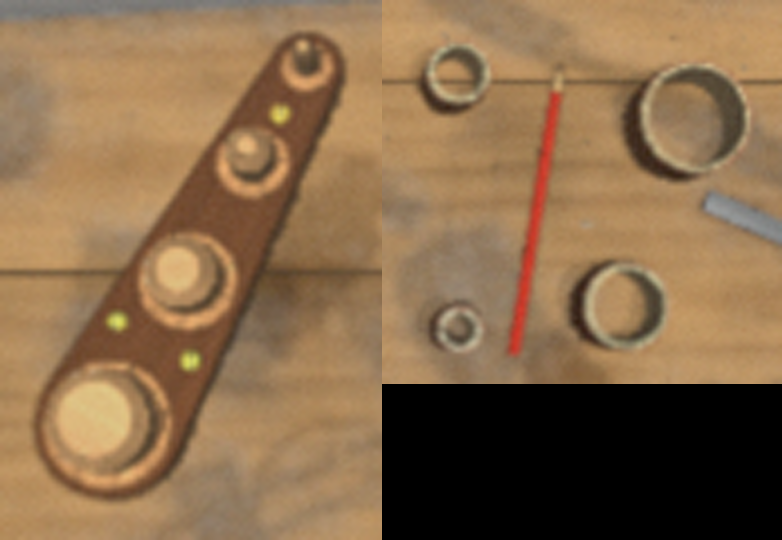

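```bash
cat > h.py <<'E'
from rig import robot
import cv2,numpy as np
def cam(n):
    c=robot.camera_info(n); K=np.array([[c['fx'],0,c['cx']],[0,c['fy'],c['cy']],[0,0,1]])
    R=cv2.Rodrigues(np.array(c['rvec']))[0]; return K,np.array(c['dist']),R,np.array(c['tvec'])
def cast(C,px,z):
    K,d,R,t=C; u=cv2.undistortPoints(np.array(px,float).reshape(-1,1,2),K,d).reshape(-1,2)
    r=np.c_[u,np.ones(len(u))]@R; o=-R.T@t
    return o+r*((z-o[2])/r[:,2])[:,None]
def proj(C,P):
    K,d,R,t=C; return cv2.projectPoints(np.array(P,float).reshape(-1,1,3),cv2.Rodrigues(R)[0],t,K,d)[0].reshape(-1,2)
def down(a): # tool y axis at angle a (closing line), pointing down
    y=np.array([np.cos(a),np.sin(a),0]);z=np.array([0,0,-1.]);return np.c_[np.cross(y,z),y,z]
E
python3 - <<'E'
from h import *
T=cam("top");S=cam("scene");W=cam("wrist")
print("sleeves",cast(T,[(288.75,242),(289,178.5),(330.2,236.5),(347.5,190)],.05).round(4)[:,:2].tolist())
r=cast(T,[(223.2,134.2),(178.5,215.1)],.018);print("rack",r.round(4).tolist(),np.linalg.norm(r[0]-r[1]))
print("scene rack",cast(S,[(191,188),(253,268)],.018).round(3).tolist())
s=robot.get_state();R=s['tool_rot'];print("wristcam in tool",(R.T@(-W[2].T@W[3]-s['ee_pos'])).round(3),(W[2]@R).round(2),W[0][0,0])
# tray corner triangulation
P=lambda C:np.c_[C[2],C[3]]
u=lambda C,p:cv2.undistortPoints(np.array([[p]],float),C[0],C[1]).reshape(2,1)
for a,b in(((241,116),(183,143)),((143,119),(130,242))):
    X=cv2.triangulatePoints(P(T),P(S),u(T,a),u(S,b));print("tray",(X[:3]/X[3]).ravel())
E
```

```text
sleeves [[0.39, -0.2758], [0.5219, -0.2783], [0.4003, -0.3623], [0.4972, -0.4017]]
rack [[0.6249, -0.1393, 0.018], [0.4485, -0.0444, 0.018]] 0.20033834644837478
scene rack [[0.622, -0.136, 0.018], [0.444, -0.034, 0.018]]
wristcam in tool [ 0.068  0.    -0.161] [[ 0.    1.   -0.  ]
 [-0.97  0.   -0.23]
 [-0.23  0.    0.97]] 322.9341567832055
tray [ 0.65111035 -0.17677494  0.08374221]
tray [0.64386698 0.02775787 0.04703946]
```

Run:
```python
from h import *
import pickle
def look(c,a,z,name):
    R=down(a); p=np.array([c[0],c[1],z])-0.068*R[:,0]
    robot.move_ptp(p,R); robot.pause(.3); C=cam("wrist"); f=robot.grab_frame("wrist")
    cv2.imwrite(f"pics/{name}.png",f[:,:,::-1]); pickle.dump(C,open(name+".pkl","wb"));print(robot.get_state()['time'])
look((.45,-.33),-np.pi/2,.22,"ws")
look((.537,-.092),np.arctan2(-.475,.88),.19,"wr")
```

```text
1.6083
2.8333
```

View pics/ws.png

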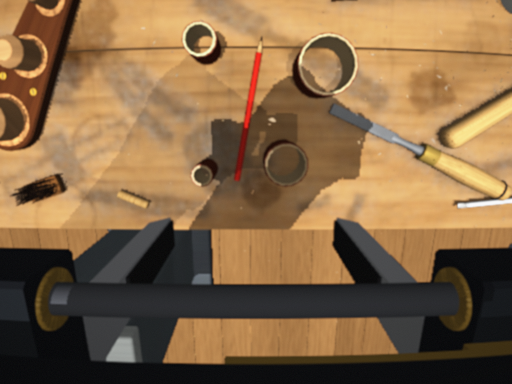

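View pics/wr.png

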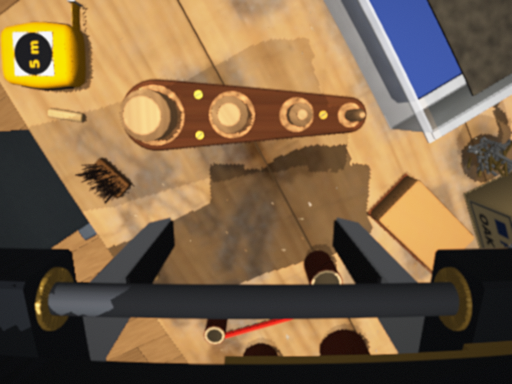

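The wrist view `ws` shows sleeve rims at about S (204,173), M (202,40), L (286,163) and XL (328,65). In `wr` the rack runs from its big end at (150,115) to its small end at (352,115), with the tray corner at (430,138). I'll rectify both to the rim and board planes and fit circles and the outline.

```bash
cat > m.py <<'E'
from h import *
S=.0005
def rect(C,img,c,z,half):
    n=int(2*half/S); g=(np.arange(n)-n/2)*S
    X,Y=np.meshgrid(c[0]+g,c[1]+g); P=proj(C,np.c_[X.ravel(),Y.ravel(),np.full(X.size,z)]).astype(np.float32).reshape(n,n,2)
    return cv2.remap(img,P,None,cv2.INTER_CUBIC), lambda u,v:(c[0]+(u-n/2)*S,c[1]+(v-n/2)*S)
def circ(C,img,c,z,r,half):
    I,f=rect(C,img,c,z,half); g=cv2.GaussianBlur(cv2.cvtColor(I,cv2.COLOR_BGR2GRAY),(5,5),0)
    h=cv2.HoughCircles(g,cv2.HOUGH_GRADIENT_ALT,1,5,param1=100,param2=.5,minRadius=int((r-.003)/S),maxRadius=int((r+.002)/S))
    return I,([] if h is None else [(f(a[0],a[1]),a[2]*S,a) for a in h[0]])
E
python3 - <<'E'
from m import *
import pickle
ws=cv2.imread("pics/ws.png");C=pickle.load(open("ws.pkl","rb"));T=cam("top");t0=cv2.imread("pics/top0.png")
ro=dict(S=(.39,-.2758,.012),M=(.5219,-.2783,.017),L=(.4003,-.3623,.023),X=(.4972,-.4017,.03))
tiles=[]
for k,(x,y,r) in ro.items():
  for nm,cc,im in(("w",C,ws),("t",T,t0)):
    I,h=circ(cc,im,(x,y),.05,r,.05)
    for p,rr,a in h:
        print(k,nm,np.round(p,4),round(float(rr),4)); cv2.circle(I,(int(a[0]),int(a[1])),int(a[2]),(0,255,0),1)
    tiles.append(I)
wr=cv2.imread("pics/wr.png");C=pickle.load(open("wr.pkl","rb"))
I,f=rect(C,wr,(.537,-.092),.018,.15)
H=cv2.cvtColor(I,cv2.COLOR_BGR2HSV)
m=((H[...,0]<14)&(H[...,1]>120)&(H[...,2]<150)).astype(np.uint8)
m=cv2.morphologyEx(cv2.morphologyEx(m,cv2.MORPH_OPEN,np.ones((7,7))),cv2.MORPH_CLOSE,np.ones((15,15)))
cs=cv2.findContours(m,0,2)[0];c=max(cs,key=cv2.contourArea);hu=cv2.convexHull(c)
mm=np.zeros_like(m);cv2.fillPoly(mm,[hu],1);p=np.argwhere(mm)[:,::-1].astype(float);mu=p.mean(0)
w,v=np.linalg.eigh(np.cov(p.T));ax=v[:,1];ax*=-1 if ax[0]>0 else 1  # big end towards -x
q=(hu[:,0]-mu)@ax;n=np.array([-ax[1],ax[0]]);s=(hu[:,0]-mu)@n
print("len",np.ptp(q)*S,"w",np.ptp(s)*S)
mid=mu+ax*(q.max()+q.min())/2; o=mid-ax*.0005/S; O=np.array(f(*o)); print("origin",O,"axis",ax, "sideoff",(s.max()+s.min())/2*S)
for x,r in((-.107,.006),(-.053,.011),(.012,.017),(.09,.024)):
    P=O+ax*x; print(x,P.round(4)); e=(P-np.array(f(0,0)))/S
    cv2.circle(I,tuple(int(i) for i in e),int((r+.006)/S),(0,255,0),1)
    # independent check: post tops (bevelled) and pads
cv2.drawContours(I,[hu],-1,(255,0,0),1)
g=np.vstack([np.hstack(tiles[:4]),np.hstack(tiles[4:])]);cv2.imwrite("pics/sl.png",g);cv2.imwrite("pics/rk.png",I)
E
```

```text
S w [ 0.39   -0.2778] 0.0111
S w [ 0.398  -0.2833] 0.0103
S t [ 0.391  -0.2758] 0.0117
S t [ 0.3965 -0.2768] 0.0111
M w [ 0.5234 -0.2778] 0.0166
M w [ 0.5169 -0.2848] 0.0167
M t [ 0.5219 -0.2768] 0.015
L w [ 0.4028 -0.3643] 0.0222
L t [ 0.4028 -0.3623] 0.0219
L t [ 0.4013 -0.3543] 0.0225
X w [ 0.5017 -0.4022] 0.029
X t [ 0.4987 -0.4012] 0.0288
len 0.23419043734310077 w 0.07007447411090227
origin [ 0.53513515 -0.09074048] axis [-0.88937627  0.45717596] sideoff -0.0023551983357940074
-0.107 [ 0.6303 -0.1397]
-0.053 [ 0.5823 -0.115 ]
0.012 [ 0.5245 -0.0853]
0.09 [ 0.4551 -0.0496]
```

View pics/sl.png

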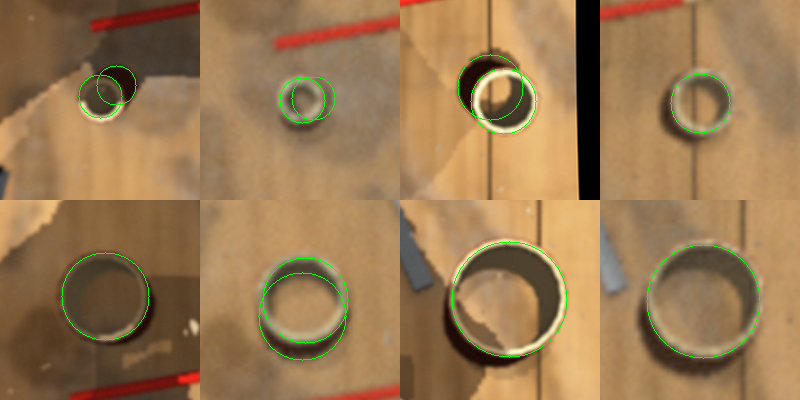

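View pics/rk.png

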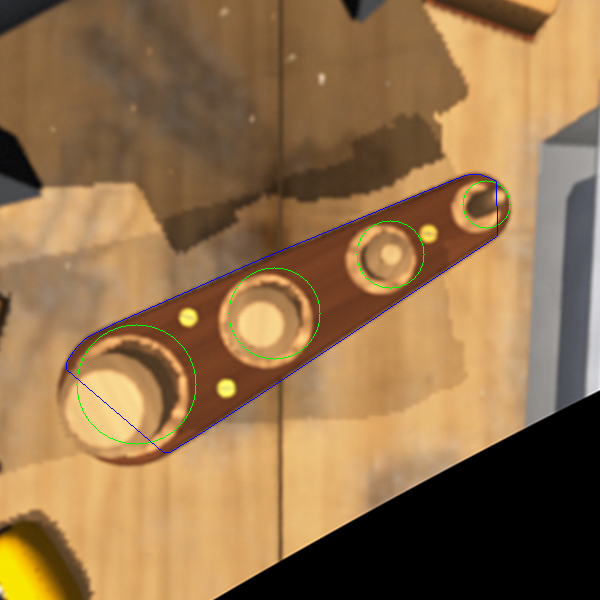

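The sleeve circles fit; the outermost green circle on each rim is the correct one. The board mask lost both round ends, so I'll loosen it and check it against the top camera.

Run:
```python
from m import *
import pickle
out=[]
for nm,C,img in(("w",pickle.load(open("wr.pkl","rb")),cv2.imread("pics/wr.png")),("t",cam("top"),cv2.imread("pics/top0.png"))):
    I,f=rect(C,img,(.537,-.092),.018,.15);H=cv2.cvtColor(I,cv2.COLOR_BGR2HSV)
    m=((H[...,0]<=15)&(H[...,1]>125)&(H[...,2]<140)).astype(np.uint8); m[:150]=0
    m=cv2.morphologyEx(m,cv2.MORPH_OPEN,np.ones((3,3)))
    near=np.zeros_like(m); cv2.line(near,(484,205),(125,395),1,90); m&=near
    cs=[c for c in cv2.findContours(m,0,2)[0] if cv2.contourArea(c)>40];hu=cv2.convexHull(np.vstack(cs))
    mm=np.zeros_like(m);cv2.fillPoly(mm,[hu],1);p=np.argwhere(mm)[:,::-1].astype(float);mu=p.mean(0)
    w,v=np.linalg.eigh(np.cov(p.T));ax=v[:,1];ax*=-1 if ax[0]>0 else 1
    q=(hu[:,0]-mu)@ax; print(nm,"len",np.ptp(q)*S,"w",np.ptp((hu[:,0]-mu)@[-ax[1],ax[0]])*S)
    O=np.array(f(*(mu+ax*((q.max()+q.min())/2-.0005/S)));print("O",O.round(4),"ax",ax.round(4))
    cv2.drawContours(I,[hu],-1,(255,0,0),1)
    for x,r in((-.107,.006),(-.053,.011),(.012,.017),(.09,.024)):
        P=O+ax*x; print(x,P.round(4)); e=(P-np.array(f(0,0)))/S
        cv2.circle(I,tuple(int(i) for i in e),int((r+.006)/S),(0,255,0),1)
        J,g=rect(C,img,(.537,-.092),.018,.15)
    out.append(I[150:490,30:560])
    cv2.imwrite(f"pics/rk_{nm}.png",I)
o=np.hstack(out);cv2.imwrite("pics/rk2.png",cv2.resize(o,(800,int(800*o.shape[0]/o.shape[1]))))
```

```text
File "<stdin>", line 13
    O=np.array(f(*(mu+ax*((q.max()+q.min())/2-.0005/S)));print("O",O.round(4),"ax",ax.round(4))
                                                        ^
SyntaxError: invalid syntax
```

```bash
cat > r.py <<'E'
from m import *
import pickle
out=[]
for nm,C,img in(("w",pickle.load(open("wr.pkl","rb")),cv2.imread("pics/wr.png")),("t",cam("top"),cv2.imread("pics/top0.png"))):
    I,f=rect(C,img,(.537,-.092),.018,.15);H=cv2.cvtColor(I,cv2.COLOR_BGR2HSV)
    m=((H[...,0]<=15)&(H[...,1]>125)&(H[...,2]<140)).astype(np.uint8); m[:150]=0
    m=cv2.morphologyEx(m,cv2.MORPH_OPEN,np.ones((3,3)))
    near=np.zeros_like(m); cv2.line(near,(484,205),(125,395),1,90); m&=near
    cs=[c for c in cv2.findContours(m,0,2)[0] if cv2.contourArea(c)>40];hu=cv2.convexHull(np.vstack(cs))
    mm=np.zeros_like(m);cv2.fillPoly(mm,[hu],1);p=np.argwhere(mm)[:,::-1].astype(float);mu=p.mean(0)
    w,v=np.linalg.eigh(np.cov(p.T));ax=v[:,1];ax*=-1 if ax[0]>0 else 1
    q=(hu[:,0]-mu)@ax; print(nm,"len",np.ptp(q)*S,"w",np.ptp((hu[:,0]-mu)@[-ax[1],ax[0]])*S)
    o=mu+ax*((q.max()+q.min())/2-.0005/S); O=np.array(f(*o)); print("O",O.round(4),"ax",ax.round(4))
    cv2.drawContours(I,[hu],-1,(255,0,0),1)
    for x,r in((-.107,.006),(-.053,.011),(.012,.017),(.09,.024)):
        P=O+ax*x; print(x,P.round(4)); e=(P-np.array(f(0,0)))/S
        cv2.circle(I,tuple(int(i) for i in e),int((r+.006)/S),(0,255,0),1)
    out.append(I[150:490,30:560])
o=np.hstack(out);cv2.imwrite("pics/rk2.png",cv2.resize(o,(800,int(800*o.shape[0]/o.shape[1]))))
E
python3 r.py
```

```text
w len 0.21268938066963256 w 0.04570778354126605
O [ 0.5459 -0.0959] ax [-0.8827  0.47  ]
-0.107 [ 0.6403 -0.1462]
-0.053 [ 0.5927 -0.1208]
0.012 [ 0.5353 -0.0902]
0.09 [ 0.4664 -0.0536]
t len 0.19385522629374258 w 0.04627205361181521
O [ 0.5536 -0.1002] ax [-0.8801  0.4747]
-0.107 [ 0.6477 -0.151 ]
-0.053 [ 0.6002 -0.1253]
0.012 [ 0.543  -0.0945]
0.09 [ 0.4744 -0.0575]
```

View pics/rk2.png

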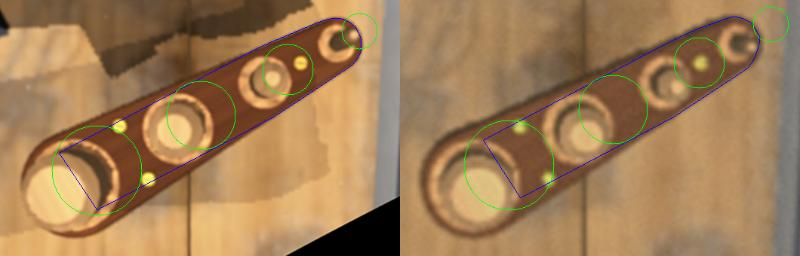

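The band I used to limit the mask was too narrow and cut off the big end, so I'll widen it.

```bash
sed -i 's/1,90)/1,175)/' r.py; python3 r.py
```

```text
w len 0.24133346480503423 w 0.07466898066354546
O [ 0.5301 -0.0944] ax [-0.8549  0.5187]
-0.107 [ 0.6216 -0.1499]
-0.053 [ 0.5754 -0.1219]
0.012 [ 0.5198 -0.0882]
0.09 [ 0.4531 -0.0477]
t len 0.2482254539581075 w 0.0775246092085777
O [ 0.5277 -0.0907] ax [-0.8707  0.4918]
-0.107 [ 0.6208 -0.1433]
-0.053 [ 0.5738 -0.1167]
0.012 [ 0.5172 -0.0848]
0.09 [ 0.4493 -0.0464]
```

View pics/rk2.png

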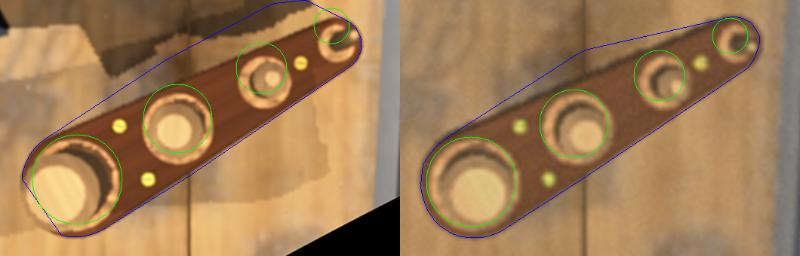

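```bash
python3 - <<'E'
s=open('r.py').read()
s=s.replace("cv2.line(near,(484,205),(125,395),1,175)","[cv2.circle(near,(int(477+t*(125-477)),int(205+t*(392-205))),int(48+36*t),1,-1) for t in np.linspace(0,1,60)]")
open('r.py','w').write(s)
E
python3 r.py
```

```text
w len 0.24240963025650042 w 0.07097527499871581
O [ 0.5321 -0.0902] ax [-0.8788  0.4773]
-0.107 [ 0.6261 -0.1413]
-0.053 [ 0.5787 -0.1155]
0.012 [ 0.5215 -0.0845]
0.09 [ 0.453  -0.0472]
t len 0.24828718901112945 w 0.07158871905725436
O [ 0.5294 -0.0877] ax [-0.8785  0.4778]
-0.107 [ 0.6233 -0.1389]
-0.053 [ 0.5759 -0.1131]
0.012 [ 0.5188 -0.082 ]
0.09 [ 0.4503 -0.0447]
```

View pics/rk2.png

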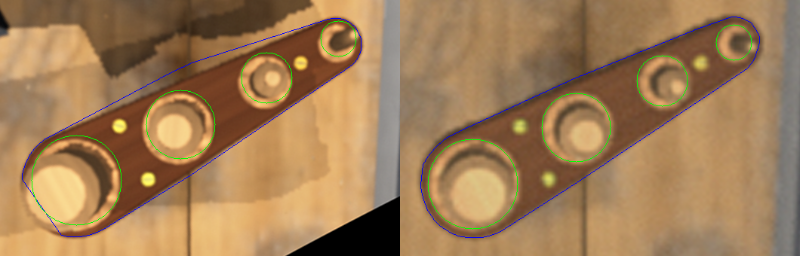

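Top-camera outline fits the pads to about 1 mm, and the wrist view agrees to about 2 mm. I'll use a blend of the two. Each sleeve gets squeezed twice at right angles to centre it, then goes to its post. L goes first.

```bash
cat > pp.py <<'E'
from h import *
D=np.array([-.8785,.4778]);XS=np.array([.6246,-.1390])
POST={k:XS+D*d for k,d in dict(S=0,M=.054,L=.119,X=.197).items()}
SL=dict(S=(.3903,-.277),M=(.523,-.2775),L=(.4028,-.3633),X=(.5005,-.4017))
DIA=dict(S=.024,M=.034,L=.046,X=.060)
G=.027
def lin(xy,z,v=.2,th=None): return robot.move_linear([xy[0],xy[1],z],velocity=v,threshold=th)
def st():
    s=robot.get_state();return s['ee_pos'].round(4),round(float(s['opening']),4),s['force'].round(1),round(s['time'],1)
def pick(k):
    p=SL[k];op=DIA[k]+.024
    robot.gripper_to(op)
    robot.move_ptp([*p,.12],down(-np.pi/4)); lin(p,G)
    robot.gripper_to(DIA[k]-.004); robot.gripper_to(op)
    lin(p,.08); robot.move_ptp([*p,.08],down(-3*np.pi/4)); lin(p,G)
    robot.gripper_to(DIA[k]-.004); print("grip",k,*st()); lin(p,.15,.25)
def place(k):
    p=POST[k]; a=-np.pi/2 if k=="S" else np.deg2rad(-118.5)
    robot.move_ptp([*p,.15],down(a)); lin(p,.10,.1); 
    hit=lin(p,G+.0175,.05,6); print("down",k,hit,*st()); return robot.get_state()['ee_pos'][2]<G+.018+.003
def release(k):
    robot.gripper_to(min(.09,DIA[k]+.014)); s=robot.get_state()['ee_pos']; lin(s[:2],.14,.15); print("up",*st())
E
python3 - <<'E'
from pp import *
pick("L"); ok=place("L"); print(ok)
if ok: release("L")
E
```

```text
grip L [ 0.4031 -0.3636  0.0277] 0.0461 [-1.3  1.2  7.5] 8.7
down L True [ 0.5198 -0.0821  0.0458] 0.0463 [-1.7 -0.4  8.2] 12.2
True
up [ 0.5188 -0.082   0.1393] 0.0598 [ 1.   0.5 -0.6] 13.4
```

L reached the board, stopping at the expected height. I'll continue with the rest, and the script halts if any one of them doesn't seat.

Run:
```python
from pp import *
for k in "XMS":
    pick(k)
    if not place(k): print("NOT SEATED",k); break
    release(k)
else:
    robot.move_ptp([.40,-.25,.25],down(-np.pi/2))
    cv2.imwrite("pics/end_top.png",robot.grab_frame("top")[:,:,::-1])
    a=robot.grab_frame("scene")[:,:,::-1];cv2.imwrite("pics/end_scene.png",cv2.resize(a[150:300,150:310],None,fx=3.5,fy=3.5))
```

```text
grip X [ 0.5008 -0.402   0.0278] 0.0593 [-0.7  1.2  5.8] 19.9
down X True [ 0.4513 -0.0449  0.0456] 0.0594 [-1.  -1.2  5.9] 23.6
up [ 0.4503 -0.0448  0.1393] 0.0741 [-1.2 -0.3  0.1] 24.8
grip M [ 0.5234 -0.2777  0.0277] 0.0335 [-1.5  1.1  8.5] 31.1
down M True [ 0.5769 -0.1132  0.0457] 0.033 [-1.4  0.8  7.6] 34.2
up [ 0.5759 -0.1129  0.1392] 0.0476 [-0.2  0.3 -0.1] 35.4
grip S [ 0.3908 -0.2772  0.0276] 0.0237 [-1.1  1.5 10.1] 41.4
down S True [ 0.6244 -0.1389  0.0457] 0.0238 [-1.1  0.8  7.2] 44.8
up [ 0.6232 -0.1387  0.1391] 0.0377 [-0.1 -0.2 -1.5] 46.0
```

View pics/end_scene.png

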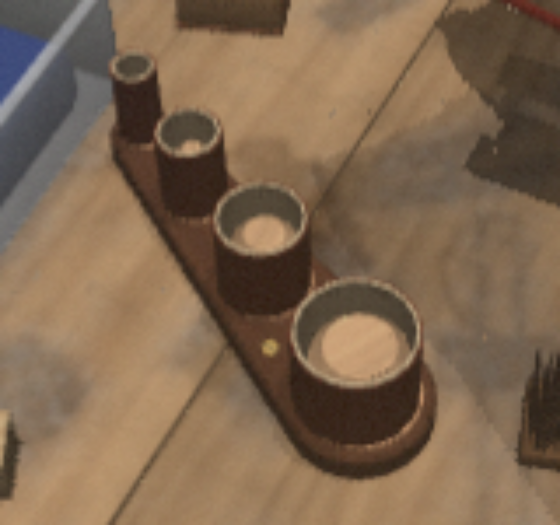

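All four sleeves stand upright on their own posts, in size order and down on the board. The gripper is clear of them.

```bash
python3 -c "
from rig import robot
robot.pause(.5);print(robot.sign_off())"
```

```text
the job is handed in; nothing more can be done
None
```

All four sanding sleeves are on their own posts in size order, down on the board and released, and the job was handed in at about 48 s; sign-off returned no verdict.

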